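# Send a fresh tip box down the roller lane

## Robot

A 7-joint arm with a two-finger parallel gripper is mounted at the origin on the work surface. World frame = base frame: x ahead of the robot, y to its left, z up, the work surface at z = 0. Lengths are in m, angles in rad, forces in N, time in s.
With the tool pointing down it reaches from about 0.4 to 0.9 m from the base axis. Payload 5.5 kg.
Tool frame: the origin (TCP) lies between the finger pads; the fingertips stand 19 mm ahead of it and the grasp point (between the pads) is the TCP; z points along the fingers, y is the line along which they close (so a half turn about z gives the same grasp; the last joint's range is limited). The gripper opens to 92 mm and grips with 3 to 60 N. Pads are 19 mm wide; open, the fingers measure 130 mm over their backs; the gripper's body (75 mm by 190 mm) begins 47 mm behind the grasp point.
Start: joints at [1.39, 0.501, -0.427, 1.55, 0.221, 1.138, -0.21], TCP at [0.279, -0.587, 0.246] pointing down, gripper open.
Joint ranges: [-2.88, 2.88], [-0.31, 2.03], [-1.54, 1.56], [0.2, 2.42], [-1.41, 4.55], [0.19, 2.02], [-2.57, 2.57]. Speed limits (rad/s): [2.57, 2.57, 3.14, 3.14, 3.14, 3.14, 3.14].

## Interface

Orientations are given as a unit quaternion [w, x, y, z].
In Python, from cell import r, camera gives the robot as it stands.
- The arm moves only by the tool move_arm, never from a script. Its argument "motion" is one flat list of numbers, 7 for each row, row after row: the turn, a rotation vector about the tool's x, y, z in units of 0.1 rad (1.0 is 0.1 rad), then the shift along the tool's x, y, z in units of 0.03 m (1.0 is 0.03 m), then the closure, from 0 (fully open) to 1 (shut). A call has 1 to 10 rows; each row shifts and turns the commanded pose from where the row before left it, along the tool's axes as they then stand; what a row does not reach is not made up. A row lasts 1/12 s, in which the tool goes at most 41.7 mm and 7.16 degrees, less where a joint would pass 70% of its speed; a pose out of reach is approached as far as the arm can. A call with a number of a shift or a turn outside -1 to 1 is refused whole. A call with a gripper value outside its range is refused whole. The fingers move at their own pace and stop on an object; "squeeze" is the grip in N (left out, the last holds). Time passes only in rows, so rows that do not move let the fingers close. It gives the time, the measured TCP pose, the force, the opening and the grip force at its end, in the units of the state.
- r.observe(): the state, without advancing time (a new reading comes with each control period).
- camera(name): name is "scene" or "side" or "wrist"; returns a dict with "img" (420x560x3 uint8, red, green, blue), "z_map" (420x560 float32, m along the optical axis (not along the pixel's ray), 0 where there is no reading), "K" (3x3 intrinsics, pixels), "T" (4x4, takes a point from camera to world coordinates); the wrist camera has in their place "tool_from_camera" (4x4, takes a point from camera to tool coordinates, whose origin is the TCP and whose axes are the flange's). Camera axes: x right, y down, z forward; pixel columns grow to the right and rows downward; lengths in m; the calibration is good to about 2 mm. The wrist camera is an equidistant fisheye: a pixel r from the principal point sees the ray r / f radians off the axis. A picture is of the moment at which its call begins: read the wrist's pose just before it.
- r.hand_in(): hands the job in; it is judged then, once.
The state is a dict: "t": time; "joints": joint angles; "qvel": joint speeds; "joint_efforts": joint torques, N m; "ee_pos": TCP position; "tool_rot": TCP orientation; "wrist_force": force on the tool from outside, world axes, zero at the start; "ft_torque": the same for the moment, N m; "width": opening from 0.0 (shut) to 1.0 (fully open); "gripper_force": force on a finger pad.
Only numpy, scipy, OpenCV 4.12 (cv2) and the standard library are available. Lean on these libraries where they do the work, as an engineer would, in place of code of your own. Each camera call takes 0.05 s, during which the arm holds its last target. There are 200 camera calls.

## Task

The used, open tip box at the stop of the sloped roller lane is empty: draw it out sideways so that it stands flat on the take-off shelf, wholly clear of the lane. Feed the fresh low tip box from the loading deck into the lane by easing it squarely over the crest, and let it roll down by itself until it rests square against the stop. Do not throw, drop or tip the boxes, and leave everything else on the bench where it is.

Things in the scene. Friction and masses are not known exactly. Their poses are not given: they have to be found in the camera images.
- rack: Fixed bench-top gravity rack, aluminium and steel: a level loading deck at its high end, then a sloped lane of free-turning rollers down to a stop. Origin on the bench under the lane's centre line; x across the lane, away from the robot; y level along it towards the high end; z up. The crest (top roller) is at y = 63 mm, the stop at y = -273 mm.
- deck (a point): Centre of the loading deck's top, 82 mm above the bench, at x = -75, y = 173 mm of the rack. The deck spans x -195 to +46, y 71 to 275 mm of the rack; its robot side and high end are open. At x = +46 mm a fence 22 mm high runs along its far side, in one line with the lane's far guide.
- lane: Sloped roller lane of the rack. Origin mid-lane on the stop's face at roller-top height, 45 mm above the bench. x across, away from the robot; y up the slope (6.5 degrees); z square to the roller tops (z = 0). Guides 22 mm high at x = +46 (full length) and x = -46 mm (y 170 to 300 mm, then flared to the crest). The stop is 30 mm high. On the robot side there is no guide below y = 170 mm.
- crest (a point): Middle of the crest: the top roller, beside the deck's edge and 1 mm higher than the deck, y = 338 mm up the lane. Once its middle is past the crest a box tips down onto the rollers and rolls to the stop by itself in 1 to 3 s.
- takeoff (a point): Centre of the take-off shelf, a steel plate on the robot side of the lane's low end, 1.5 mm below the roller tops and sloped like them: x -50 to -187, y 0 to 165 mm of the lane. The stop runs on along its low end; a lip 12 mm high stands along its robot side at x = -187 mm.
- fresh_box: Fresh pipette-tip box on the loading deck: low closed block, 82 (x) by 122 (y) by 62 mm high, green with a yellow top full of white tips, about 0.28 kg (0.2 to 0.4). Origin at the centre of its underside; either way round is the same. It starts flat on the deck, up to 20 degrees askew.
- used_box: Used tip box, standing on the rollers against the stop: open-topped empty green box of the same footprint, 82 (x) by 122 (y) by 56 mm high outside, walls and floor 3 mm, about 0.14 kg. Origin at the centre of its underside. It slides sideways on the rollers under a light pull, 1 to 2 N.
- tall_box: Tall tip box, 82 (x) by 122 (y) by 98 mm high, on the bench between deck and take-off shelf; leave it. Origin at the centre of its underside.
- tube_rack: Red tube rack, 190 by 100 by 46 mm high, on the bench to the robot's right; leave it. Origin under its centre.
- well_plate: White 96-well plate, 85 by 127 by 13 mm, flat on the bench to the robot's left; leave it. Origin under its centre.
- wash_bottle: White bottle, 68 mm across, 170 mm high, on the bench to the right; leave it. Origin under its centre.
- used_corner0 (a point): Bottom corner of the used box at its own -x, -y side (41 mm in x and 61 mm in y from its origin, at the underside).
- used_corner1 (a point): Bottom corner of the used box at its own -x, +y side (41 mm in x and 61 mm in y from its origin, at the underside).
- used_corner2 (a point): Bottom corner of the used box at its own +x, -y side (41 mm in x and 61 mm in y from its origin, at the underside).
- used_corner3 (a point): Bottom corner of the used box at its own +x, +y side (41 mm in x and 61 mm in y from its origin, at the underside).
Mind the look-alikes: they are no part of the job. What is shaped like the used_box but turquoise is not meant.

How it is judged:
By the outcome, as a careful person would: the job done as asked, in the order asked, and still so for the second after the job is handed in, with the robot touching nothing.
It also fails if it takes over 69 s, if anything falls off the work surface, if the arm or the gripper's body presses on something with over 40 N, if the wrist force passes 120 N, or if a joint passes its speed limit or range.

## Working session

There is one attempt and no reset: what is moved stays moved. The work goes in short steps, Python scripts to look and compute and a tool call to move; the robot and the scene stay as the last step left them, time stands still between calls to the robot, and variables do not carry over. Pictures are saved under pics/ and viewed, at most 10 in all, crops included, and the job is handed in when it is done.

Besides the shell and the picture viewer there is one more tool, called after "Request:" as name(argument=value, ...) on one line, values as JSON. move_arm: Moves the arm, as the interface text tells. Its arguments: {"type":"object","properties":{"motion":{"type":"array"},"squeeze":{"type":"number"}},"required":["motion"]}

```bash
ls; mkdir -p pics; python3 - <<'E'
from cell import r,camera
import cv2,numpy as np
for n in("scene","side"):
    c=camera(n); cv2.imwrite(f"pics/{n}0.png",c["img"][:,:,::-1]); np.savez(f"{n}0.npz",**c); print(n,c["K"].round(1).tolist(),c["T"].round(3).tolist())
s=r.observe();print(s["t"],s["ee_pos"],s["tool_rot"],s["width"])
E
```

```text
pics
scene [[388.8, 0.0, 276.0], [0.0, 388.8, 210.7], [0.0, 0.0, 1.0]] [[0.857, 0.442, -0.265, 0.766], [0.515, -0.737, 0.437, -0.46], [-0.003, -0.511, -0.86, 0.922], [0.0, 0.0, 0.0, 1.0]]
side [[457.1, 0.0, 284.9], [0.0, 457.1, 202.3], [0.0, 0.0, 1.0]] [[-0.947, -0.178, 0.267, 0.124], [-0.321, 0.508, -0.799, 1.154], [0.006, -0.843, -0.538, 0.867], [0.0, 0.0, 0.0, 1.0]]
0.1 [ 0.27878513 -0.58651433  0.24480665] [-8.53791480e-04  9.75474935e-01  2.20108815e-01 -1.80757710e-04] 1.003033783588307
```

View pics/scene0.png

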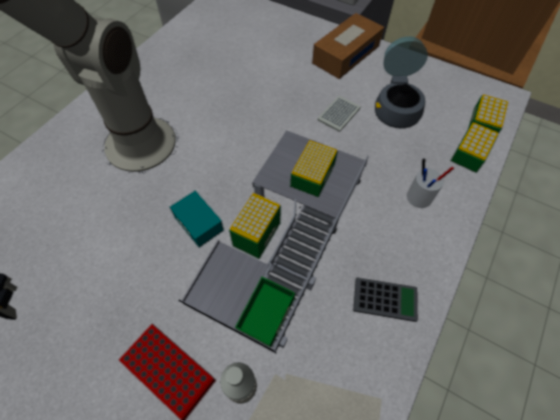

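View pics/side0.png

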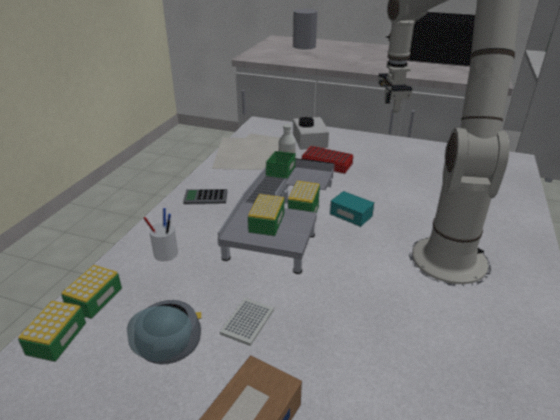

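Scene view: the fresh box is on the deck at (315,167). It could be mistaken for the tall box at (256,223) or the far spares at (478,145) and (491,112). The used box is the open green one at the stop, at (266,312); its look-alike is the turquoise box at (197,218), which I'll leave alone. In the side view the fresh box is at (267,213) and the used box at (281,163).

```bash
cat > h.py <<'E'
import numpy as np,cv2
def cloud(c):
    z=c["z_map"];v,u=np.mgrid[:z.shape[0],:z.shape[1]];K=c["K"]
    P=np.stack([(u-K[0,2])/K[0,0]*z,(v-K[1,2])/K[1,1]*z,z],-1)
    return P@c["T"][:3,:3].T+c["T"][:3,3]
def px(c,p):
    q=c["T"][:3,:3].T@(np.asarray(p)-c["T"][:3,3]);q=c["K"]@q;return q[:2]/q[2]
def rect(P):
    (a,b),(w,h),_=(R:=cv2.minAreaRect((P[:,:2]*1000).astype(np.float32)));B=cv2.boxPoints(R)
    e=B[1]-B[0];f=B[2]-B[1];l=e if np.hypot(*e)>np.hypot(*f) else f
    return np.round([a,b,min(w,h),max(w,h),np.degrees(np.arctan2(l[1],l[0]))%180],1)
def biggest(m,at):
    n,L=cv2.connectedComponents(cv2.morphologyEx(m.astype(np.uint8),cv2.MORPH_OPEN,np.ones((3,3))));return L==L[at[1],at[0]]
E
python3 - <<'E'
from h import *
for n,(d,f,u,ys) in {"scene":((275,165),(315,160),(262,312),None),"side":((300,235),(267,205),(281,163),None)}.items():
    c=dict(np.load(n+"0.npz"));W=cloud(c);hsv=cv2.cvtColor(c["img"],cv2.COLOR_RGB2HSV)
    z=W[...,2];ok=c["z_map"]>0
    print(n,"bench z",np.median(z[300:320,100:110]) if n=="scene" else "", "z at pts",[z[p[1],p[0]].round(3) for p in(d,f,u)])
    m=biggest(ok&(abs(z-.082)<.006),d);print(" deck",rect(W[m]),m.sum(),np.median(z[m]))
    m=biggest(ok&(abs(z-.144)<.008)&(hsv[...,1]>60),f);print(" fresh top",rect(W[m]),m.sum(),np.median(z[m]))
    g=ok&(hsv[...,0]>45)&(hsv[...,0]<75)&(hsv[...,1]>120);g=biggest(g,u)
    print(" used all",rect(W[g]),g.sum(),np.percentile(z[g],[2,50,98]).round(3))
    t=g&(z>.09);print(" used rim",rect(W[t]) if t.sum()>5 else 0,t.sum())
    if n=="scene":
        s=np.zeros(z.shape,np.uint8);cv2.fillPoly(s,[np.array([(222,262),(255,275),(235,305),(200,295)])],1);p=W[s>0]
        A=np.c_[p[:,:2],np.ones(len(p))];k=np.linalg.lstsq(A,p[:,2],rcond=None)[0];print(" shelf plane",k,np.degrees(np.arctan(np.hypot(*k[:2]))),np.degrees(np.arctan2(k[1],k[0])),np.std(A@k-p[:,2]))
E
```

```text
scene bench z 0.0005297521624776369 z at pts [np.float64(0.083), np.float64(0.146), np.float64(0.056)]
 deck [517.3 111.2 222.3 240.3   3.4] 4022 0.08267874575356177
 fresh top [533.1 109.3  80.3 123.4  96.3] 1257 0.14483645295011638
 used all [ 619.5 -264.8   80.4  124.8   94. ] 2246 [0.049 0.058 0.113]
 used rim [ 619.5 -266.2   80.1  122.    94.1] 390
 shelf plane [ 0.91121534 -0.63206338 -0.56068176] 47.95786490064468 -34.74706263208676 0.04009062262349805
side bench z  z at pts [np.float64(0.08), np.float64(0.144), np.float64(0.113)]
 deck [520.5 116.3 218.5 247.9   3.5] 2531 0.08017596738499
 fresh top [530.5 113.5  78.3 124.5  96.4] 559 0.14221050828358206
 used all [ 752.7 -551.4 3143.5 3397.3   89.4] 233567 [-0.758 -0.001  0.581]
 used rim [ 959.  -547.7 2703.2 3400.2   89.9] 56074
```

Request:
move_arm(motion=[0,0,-1,0,0,0,0.4,0,0,-1,0,0,0,0.4,0,0,-1,0,0,0,0.4,0,0,-1,0,0,0,0.4,0,0,-1,0,0,0,0.4,0,0,-1,0,0,0,0.4,0,0,-1,0,0,0,0.4,0,0,-1,0,0,0,0.4,0,0,-1,0,0,0,0.4,0,0,-1,0,0,0,0.4])

```text
t: 0.93
ee_pos: [0.2789, -0.5867, 0.2451]
tool_rot: [-0.0, 0.749, 0.663, 0.0]
wrist_force: [1.3, 0.6, -0.1]
width: 0.601
gripper_force: 0.0
```

Request:
move_arm(motion=[0,0,-1,0,0,0,0.4,0,0,-0.92,0,0,0,0.4,0,0,0,0.9,0.9,0,0.4,0,0,0,0.9,0.9,0,0.4,0,0,0,0.9,0.9,0,0.4,0,0,0,0.9,0.9,0,0.4,0,0,0,0.9,0.9,0,0.4,0,0,0,0.9,0.9,0,0.4,0,0,0,0.9,0.9,0,0.4])

```text
t: 1.68
ee_pos: [0.456, -0.3846, 0.2454]
tool_rot: [-0.0, 0.684, 0.73, -0.0]
wrist_force: [0.7, -0.4, -0.4]
width: 0.603
gripper_force: 0.0
```

Request:
move_arm(motion=[0,0,0,0.9,0.9,0.1,0.45,0,0,0,0.8,0.9,0.2,0.45,0,0,0,0.6,0.9,0.4,0.45,0,0,0,0.5,0.8,0.4,0.45,0,0,0,0.4,0.6,0.4,0.45,0,0,0,0,0.3,0,0.45,0,0,0,0,0,0,0.45,0,0,0,0,0,0,0.45])

```text
t: 2.35
ee_pos: [0.5806, -0.2828, 0.2007]
tool_rot: [-0.0, 0.684, 0.73, -0.0]
wrist_force: [-0.0, -0.5, 0.0]
width: 0.548
gripper_force: 0.0
```

```bash
cat >> h.py <<'E'
from scipy.spatial.transform import Rotation as Ro
PHI=np.radians(3.7);O=np.array([.603,-.0477])
EX=np.array([np.cos(PHI),np.sin(PHI)]);EY=np.array([-np.sin(PHI),np.cos(PHI)])
def rack(p): d=np.asarray(p)[:2]-O;return np.array([d@EX,d@EY])
def status(r):
    s=r.observe();w,x,y,z=s["tool_rot"];R=Ro.from_quat([x,y,z,w]).as_matrix()
    print("t",round(s["t"],2),"pos",s["ee_pos"].round(4),"rack",rack(s["ee_pos"]).round(4),"yaw y",np.degrees(np.arctan2(R[1,1],R[0,1])).round(2),"z",R[:,2].round(3),"F",np.round(s["wrist_force"],1),"w",round(float(s["width"]),3),"gf",s["gripper_force"]);return s,R
E
python3 - <<'E'
from h import *;from cell import r,camera
status(r);c=camera("wrist");cv2.imwrite("pics/w1.png",c["img"][:,:,::-1]);print(c["K"],c["tool_from_camera"].round(3));np.savez("w1.npz",**c)
E
```

```text
t 2.35 pos [ 0.5806 -0.2828  0.2007] rack [-0.0375 -0.2331] yaw y 3.7 z [-0.001 -0.    -1.   ] F [-0.  -0.5  0. ] w 0.548 gf 0.0
[[325.1922621    0.         275.35796965]
 [  0.         325.1922621  208.75025403]
 [  0.           0.           1.        ]] [[ 0.001 -0.97  -0.244  0.065]
 [ 1.     0.001  0.    -0.   ]
 [ 0.    -0.244  0.97  -0.138]
 [ 0.     0.     0.     1.   ]]
```

View pics/w1.png

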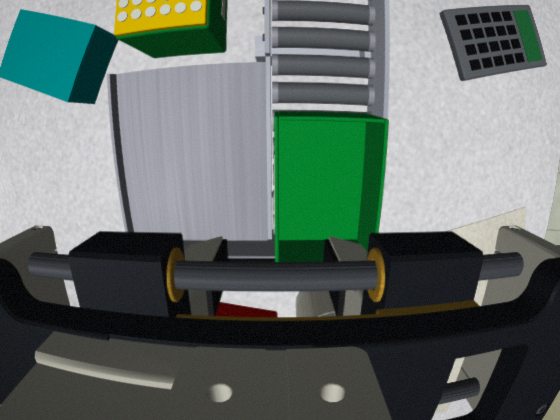

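The wrist view shows the open green used box at cols 274–387. Its robot-side wall is at col ~275, directly under the tool, and the lane runs straight up the picture, so the yaw fits. Next: shift 14 mm up-lane and descend astride that wall.

Request:
move_arm(motion=[0,0,0,0.47,0.03,0,0.45,0,0,0,0,0,0.6,0.45,0,0,0,0,0,0.7,0.45,0,0,0,0,0,0.7,0.45,0,0,0,0,0,0.6,0.45,0,0,0,0,0,0.4,0.45,0,0,0,0,0,0.2,0.45,0,0,0,0,0,0,0.45])

```text
t: 3.07
ee_pos: [0.5798, -0.2677, 0.1039]
tool_rot: [-0.001, 0.684, 0.729, -0.0]
wrist_force: [0.3, 0.3, 0.5]
width: 0.556
gripper_force: 0.0
```

Request:
move_arm(motion=[0,0,0,0,0,0,0.7,0,0,0,0,0,0,0.9,0,0,0,0,0,0,1,0,0,0,0,0,0,1,0,0,0,0,0,0,1,0,0,0,0,0,0,1,0,0,0,0,0,0,1,0,0,0,0,0,0,1], squeeze=10)

```text
t: 3.73
ee_pos: [0.5807, -0.2676, 0.1048]
tool_rot: [-0.0, 0.684, 0.73, -0.0]
wrist_force: [0.3, 0.3, 1.2]
width: 0.033
gripper_force: 10.0
```

Request:
move_arm(motion=[0,0,0,0,-0.2,0,1,0,0,0,0,-0.3,0,1,0,0,0,0,-0.4,0,1,0,0,0,0,-0.4,0,1,0,0,0,0,-0.4,0,1,0,0,0,0,-0.4,0,1,0,0,0,0,-0.4,0,1,0,0,0,0,-0.4,0,1,0,0,0,0,-0.4,0,1,0,0,0,0,-0.3,0,1])

```text
t: 4.57
ee_pos: [0.4708, -0.2748, 0.1044]
tool_rot: [-0.001, 0.684, 0.729, -0.001]
wrist_force: [-0.6, -0.3, -1.3]
width: 0.027
gripper_force: 10.0
```

Request:
move_arm(motion=[0,0,0,0,-0.2,0,1,0,0,0,0,-0.15,0,1,0,0,0,0,-0.1,0,1,0,0,0,0,0,0.03,1,0,0,0,0,0,0.03,1,0,0,0,0,0,0,1])

```text
t: 5.07
ee_pos: [0.4599, -0.2756, 0.1033]
tool_rot: [0.0, 0.684, 0.73, -0.0]
wrist_force: [-3.0, -0.3, 4.3]
width: 0.035
gripper_force: 10.0
```

```bash
cat > used.py <<'E'
from h import *;from cell import r,camera
import sys
status(r);c=camera("scene");cv2.imwrite(f"pics/{sys.argv[1]}.png",c["img"][:,:,::-1])
W=cloud(c);z=W[...,2];hsv=cv2.cvtColor(c["img"],cv2.COLOR_RGB2HSV)
g=(c["z_map"]>0)&(hsv[...,0]>45)&(hsv[...,0]<75)&(hsv[...,1]>120)
g[:250]=0;n,L,st,ce=cv2.connectedComponentsWithStats(g.astype(np.uint8))
for i in range(1,n):
    if st[i,4]>150:
        m=L==i;q=rect(W[m]);t=m&(z>.085);print(ce[i].round(),st[i,4],q,"rack",rack(q[:2]/1000).round(4),"rim",rect(W[t]) if t.sum()>9 else 0,np.percentile(z[m],[2,50,98]).round(3))
E
python3 used.py s2
```

```text
t 5.07 pos [ 0.4599 -0.2756  0.1033] rack [-0.1575 -0.2182] yaw y 3.73 z [-0. -0. -1.] F [-3.  -0.3  4.3] w 0.035 gf 10.000237226486206
[218. 273.] 189 [ 491.1 -255.8   36.8   95.3  142.9] rack [-0.1251 -0.2004] rim [ 510.7 -267.5   30.4   51.8  134.3] [0.054 0.059 0.194]
[215. 298.] 1018 [ 505.8 -273.2   95.6  123.4   93.8] rack [-0.1115 -0.2188] rim [ 506.4 -274.8   94.7  120.1   93.8] [0.046 0.054 0.185]
[407. 302.] 302 [883.6 -54.1  29.   66.3 110.4] rack [ 0.2796 -0.0245] rim 0 [0.012 0.015 0.018]
```

View pics/s2.png

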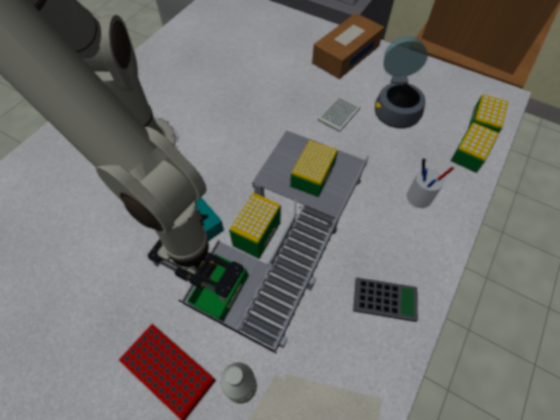

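The used box stands on the shelf at (217,285), clear of the lane. I'll release it, rise, and go above the fresh box.

Request:
move_arm(motion=[0,0,0,0,0,0,0.8,0,0,0,0,0,0,0.6,0,0,0,0,0,0,0.45,0,0,0,0,0,0,0.45,0,0,0,0,0,0,0.45,0,0,0,0,0,-0.3,0.45,0,0,0,0,0,-0.6,0.45,0,0,0,0,0,-0.9,0.45,0,0,0,0,0,-0.9,0.45,0,0,0,0,0,-0.9,0.45])

```text
t: 5.95
ee_pos: [0.4596, -0.2751, 0.2125]
tool_rot: [-0.0, 0.684, 0.73, 0.0]
wrist_force: [-0.1, 0.3, -0.4]
width: 0.549
gripper_force: 0.0
```

Request:
move_arm(motion=[0,0,0,0.5,0.2,-0.7,0,0,0,0,1,0.3,0,0,0,0,0,1,0.3,0,0,0,0,0,1,0.3,0,0,0,0,0,1,0.3,0,0,0,0,0,1,0.3,0,0,0,0,0,1,0.3,0,0,0,0,0,1,0.3,0,0,0,0,0,1,0.3,0,0,0,0,0,1,0.3,0,0])

```text
t: 6.78
ee_pos: [0.5281, 0.0161, 0.2327]
tool_rot: [0.0, 0.684, 0.73, 0.0]
wrist_force: [0.4, -0.0, -0.2]
width: 0.997
gripper_force: 0.0
```

Request:
move_arm(motion=[0,0,0,1,0.3,0,0,0,0,0,0.7,0,0,0,0,0,-0.46,0,0,0,0,0,0,0,0,0,0,0,0,0,0,0,0,0,0])

```text
t: 7.2
ee_pos: [0.5336, 0.0659, 0.2323]
tool_rot: [0.0, 0.667, 0.745, -0.0]
wrist_force: [0.4, -1.2, 0.7]
width: 1.002
gripper_force: 0.0
```

```bash
python3 used.py s3; python3 - <<'E'
from h import *;from cell import r,camera
s,R=status(r);c=camera("wrist");I=c["img"];cv2.imwrite("pics/w3.png",I[:,:,::-1])
K=c["K"];T=c["tool_from_camera"]
hsv=cv2.cvtColor(I,cv2.COLOR_RGB2HSV);y=(hsv[...,0]>20)&(hsv[...,0]<34)&(hsv[...,1]>120)
y=cv2.morphologyEx(y.astype(np.uint8),cv2.MORPH_CLOSE,np.ones((9,9)))
n,L,st,ce=cv2.connectedComponentsWithStats(y)
for i in range(1,n):
    if st[i,4]>800:
        v,u=np.nonzero(L==i);a,b=(u-K[0,2])/K[0,0],(v-K[1,2])/K[1,1];th=np.hypot(a,b);f=np.where(th>0,np.sin(th)/np.maximum(th,1e-9),1)
        d=np.stack([a*f,b*f,np.cos(th)],1);D=d@(R@T[:3,:3]).T;o=s["ee_pos"]+R@T[:3,3]
        P=o+D*((.144-o[2])/D[:,2])[:,None];q=rect(P);print(ce[i].round(),st[i],q,"rack",rack(q[:2]/1000).round(4))
E
```

```text
t 7.2 pos [0.5336 0.0659 0.2323] rack [-0.0619  0.1178] yaw y 6.32 z [ 0. -0. -1.] F [ 0.4 -1.2  0.7] w 1.002 gf 0.0
[217. 287.] 2104 [ 498.8 -272.5   81.4  125.2   94.1] rack [-0.1185 -0.2176] rim [ 499.1 -274.    81.   122.    94.1] [0.047 0.058 0.11 ]
[407. 301.] 291 [882.1 -54.4  27.   66.1 109.9] rack [ 0.2781 -0.0247] rim 0 [0.012 0.016 0.019]
t 7.25 pos [0.5337 0.0651 0.2321] rack [-0.0619  0.117 ] yaw y 6.24 z [ 0.    -0.001 -1.   ] F [-0.3  0.1 -0.6] w 1.001 gf 0.0
[282. 153.] [  227    73   112   164 17891] [533.  111.7  77.7 117.3  96.2] rack [-0.0596  0.1636]
[425. 299.] [ 261  237  269  100 2273] [664.3  19.3  89.6 273.3   5.5] rack [0.0655 0.0629]
[107. 271.] [ 91 244  30  66 801] [394.6  -0.4  28.6  64.3  85.5] rack [-0.2049  0.0606]
[206. 306.] [ 165  289   77   40 2321] [482.3 -17.5  37.6  65.2   6.2] rack [-0.1185  0.0379]
```

View pics/w3.png

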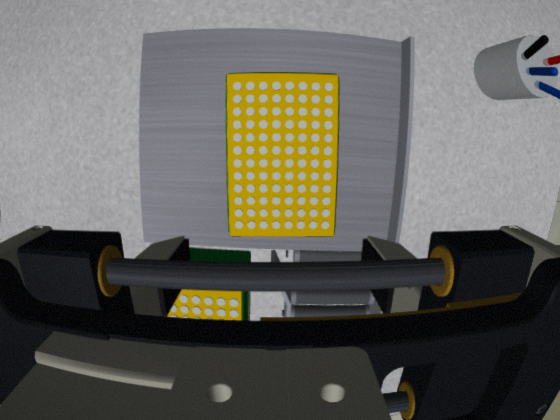

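The wrist view shows the fresh box's yellow top at (282,153). It measures 78×117 mm at (533,112), yaw 96.2°, which agrees with the scene view. The used box is on the shelf at lane x ≈ -118 and square. Next: move above the fresh box and descend astride it.

Request:
move_arm(motion=[0,0,0,0.8,0.08,0,0,0,0,0,0.73,0.07,0,0,0,0,0,0,0,0.7,0,0,0,0,0,0,0.7,0,0,0,0,0,0,0.6,0,0,0,0,0,0,0.5,0,0,0,0,0,0,0.4,0,0,0,0,0,0,0.35,0,0,0,0,0,0,0.22,0,0,0,0,0,0,0,0])

```text
t: 8.13
ee_pos: [0.5324, 0.1114, 0.1266]
tool_rot: [-0.001, 0.667, 0.745, -0.001]
wrist_force: [-0.6, 0.2, 0.4]
width: 0.999
gripper_force: 0.0
```

Request:
move_arm(motion=[0,0,0,0,0,0,0.1,0,0,0,0,0,0,0.2,0,0,0,0,0,0,0.3,0,0,0,0,0,0,0.3,0,0,0,0,0,0,0.3,0,0,0,0,0,0,0.3], squeeze=15)

```text
t: 8.63
ee_pos: [0.5336, 0.1123, 0.1286]
tool_rot: [0.001, 0.667, 0.745, 0.001]
wrist_force: [-1.2, 0.2, 4.4]
width: 0.892
gripper_force: 15.0
```

```bash
python3 -c "
from h import *;from cell import r
status(r)"
```

```text
t 8.63 pos [0.5336 0.1123 0.1286] rack [-0.0589  0.1641] yaw y 6.36 z [ 0.001  0.    -1.   ] F [-1.2  0.2  4.4] w 0.892 gf 14.995391070842743
```

Request:
move_arm(motion=[0,0,0,0,0,-0.07,0.3,0,0,0,0,0,-0.07,0.3,0,0,0.2,0,0,0,0.3,0,0,0.26,0,0,0,0.3,0,0,0,0,0.2,0,0.3,0,0,0,0,0.3,0,0.3,0,0,0,0,0.3,0,0.3,0,0,0,0,0.3,0,0.3,0,0,0,0,0.2,0,0.3,0,0,0,0,0,0,0.3])

```text
t: 9.47
ee_pos: [0.5739, 0.1148, 0.132]
tool_rot: [0.0, 0.684, 0.729, 0.001]
wrist_force: [1.3, 0.1, -1.9]
width: 0.889
gripper_force: 15.0
```

```bash
python3 - <<'E'
from h import *;from cell import r
status(r)
c=dict(np.load("scene0.npz"));W=cloud(c).reshape(-1,3);q=np.c_[(W[:,:2]-O)@EX,(W[:,:2]-O)@EY,W[:,2]]
for nm,y0,y1,z0,z1 in (("fence",.09,.26,.096,.112),("laneguide",-.2,.04,0,0)):
    base=lambda y:(.045+(y+.273)*np.tan(np.radians(6.5)))
    lo=z0 if z0 else base(q[:,1])+.014; hi=z1 if z1 else base(q[:,1])+.028
    m=(q[:,1]>y0)&(q[:,1]<y1)&(q[:,2]>lo)&(q[:,2]<hi)&(q[:,0]>.035)&(q[:,0]<.065)
    p=q[m];print(nm,m.sum(),np.percentile(p[:,0],[2,50,98]).round(4),"slope deg",np.degrees(np.polyfit(p[:,1],p[:,0],1)[0]).round(2))
E
```

```text
t 9.47 pos [0.5739 0.1148 0.132 ] rack [-0.0186  0.164 ] yaw y 3.67 z [ 0.001  0.001 -1.   ] F [ 1.3  0.1 -1.9] w 0.889 gf 14.991686940193176
fence 104 [0.0467 0.0491 0.0509] slope deg -0.32
laneguide 222 [0.0419 0.0503 0.0525] slope deg 0.15
```

Request:
move_arm(motion=[0,0,0,0,0.32,0,0.3,0,0,0,0,0.3,0,0.3,0,0,0,-0.2,0,0,0.3,0,0,0,-0.4,0,0,0.3,0,0,0,-0.5,0,0,0.3,0,0,0,-0.5,0,0,0.3,0,0,0,-0.5,0,0,0.3,0,0,0,-0.4,0,0,0.3,0,0,0,-0.3,0,0,0.3,0,0,0,0,0,0,0.3])

```text
t: 10.3
ee_pos: [0.5973, 0.0297, 0.1327]
tool_rot: [0.001, 0.685, 0.729, 0.001]
wrist_force: [3.1, -0.4, -1.9]
width: 0.892
gripper_force: 14.9
```

```bash
python3 - <<'E'
from h import *;from cell import r,camera
status(r);a=[]
for n in("scene","side"):
    c=camera(n);p=px(c,[.60,.02,.1]).astype(int);u=np.clip(p[0],100,460);v=np.clip(p[1],75,345)
    a.append(cv2.resize(c["img"][v-75:v+75,u-100:u+100,::-1],(400,300),interpolation=cv2.INTER_CUBIC))
cv2.imwrite("pics/s4.png",np.hstack(a))
E
```

```text
t 10.3 pos [0.5973 0.0297 0.1327] rack [-0.0007  0.0776] yaw y 3.59 z [ 0.003 -0.    -1.   ] F [ 3.1 -0.4 -1.9] w 0.892 gf 14.922291934490204
```

View pics/s4.png

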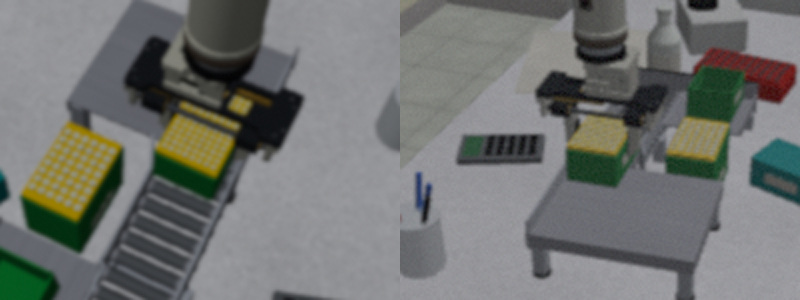

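The crop shows the box square between the guides, with its front over the first rollers at (195,165) in the scene half. I'll ease it on past the crest, then tilt it to the lane's slope.

Request:
move_arm(motion=[0,0,0,-0.25,0.03,0,0.3,0,0,0,-0.25,0,0,0.3,0,0,0,-0.2,0,0,0.3,0,0,0,-0.12,0,0,0.3,0,0.3,0,-0.05,0,0,0.3,0,0.3,0,-0.04,0,0,0.3,0,0.3,0,-0.04,0,0,0.3,0,0.23,0,-0.04,0,0,0.3,0,0,0,0,0,0,0.3])

```text
t: 11.15
ee_pos: [0.5993, 0.0005, 0.1316]
tool_rot: [-0.041, 0.684, 0.728, 0.039]
wrist_force: [4.7, -1.4, -3.7]
width: 0.892
gripper_force: 14.9
```

```bash
python3 -c "
from h import *;from cell import r
status(r)"
```

```text
t 11.15 pos [5.993e-01 5.000e-04 1.316e-01] rack [-0.0006  0.0483] yaw y 3.56 z [-0.007  0.113 -0.994] F [ 4.7 -1.4 -3.7] w 0.892 gf 14.89889144897461
```

A +x force is building up, so the box may be rubbing the near flare. I'll nudge +1.5 mm and compare.

Request:
move_arm(motion=[0,0,0,0,0.05,0,0.3,0,0,0,0,0,0,0.3,0,0,0,0,0,0,0.3])

```text
t: 11.4
ee_pos: [0.5993, 0.0028, 0.1313]
tool_rot: [-0.042, 0.682, 0.729, 0.038]
wrist_force: [-0.8, -0.3, -2.7]
width: 0.897
gripper_force: 15.0
```

```bash
python3 -c "
from h import *;from cell import r
s,R=status(r);print(s['ft_torque'])"
```

```text
t 11.4 pos [0.5993 0.0028 0.1313] rack [-0.0005  0.0506] yaw y 3.77 z [-0.009  0.112 -0.994] F [-0.8 -0.3 -2.7] w 0.897 gf 14.951726496219635
[-0.18497715 -0.18431633  0.04122962]
```

Force cleared and yaw is straight. Advance 6 mm more, lower onto the rollers and release.

Request:
move_arm(motion=[0,0,0,-0.1,0,0.02,0.3,0,0,0,-0.1,0,0.03,0.3,0,0,0,0,0,0.03,0.3,0,0,0,0,0,0.02,0.3,0,0,0,0,0,0,0.3], squeeze=8)

```text
t: 11.82
ee_pos: [0.6003, -0.0031, 0.1282]
tool_rot: [-0.041, 0.683, 0.729, 0.038]
wrist_force: [-0.8, 0.6, -0.5]
width: 0.896
gripper_force: 8.0
```

Request:
move_arm(motion=[0,0,0,0,0,0,0.05,0,0,0,0,0,0,0,0,0,0,0,0,0,0,0,0,0,0,0,0,0,0,0,0,0,0,0,0,0,0,0,0,0,0,0,0,0,0,0,0,0,0,0,0,0,0,0,0,0,0,0,0,0,0,0,0,0,0,0,0,0,0,0])

```text
t: 12.65
ee_pos: [0.6006, -0.003, 0.1281]
tool_rot: [-0.041, 0.683, 0.729, 0.039]
wrist_force: [0.0, 0.0, -0.5]
width: 1.0
gripper_force: 0.0
```

```bash
cat > fresh.py <<'E'
from h import *;from cell import r,camera
status(r);c=camera("scene");W=cloud(c);z=W[...,2];hsv=cv2.cvtColor(c["img"],cv2.COLOR_RGB2HSV)
y=(c["z_map"]>0)&(hsv[...,0]>20)&(hsv[...,0]<34)&(hsv[...,1]>120)
n,L,st,ce=cv2.connectedComponentsWithStats(cv2.morphologyEx(y.astype(np.uint8),cv2.MORPH_CLOSE,np.ones((5,5))))
for i in range(1,n):
    if st[i,4]>150: q=rect(W[L==i]);print(ce[i].round(),st[i,4],q,rack(q[:2]/1000).round(4),np.median(z[L==i]).round(3))
import sys
cv2.imwrite(f"pics/{sys.argv[1]}.png",c["img"][:,:,::-1])
E
python3 fresh.py s5
```

```text
t 12.65 pos [ 0.6006 -0.003   0.1281] rack [0.0005 0.0447] yaw y 3.72 z [-0.007  0.113 -0.994] F [ 0.   0.  -0.5] w 1.0 gf 0.0
[484. 127.] 1734 [ 852.7  144.7   97.9 1217.8   86.4] [0.2616 0.1759] 0.063
[255. 217.] 1343 [ 565.8 -234.9  117.4  591.2  120.4] [-0.0492 -0.1844] 0.099
[302. 236.] 1724 [ 648.4 -230.7  101.5  505.5  105.8] [ 0.0335 -0.1855] 0.134
```

It's rolling. I'll hold still, then rise.

Request:
move_arm(motion=[0,0,0,0,0,0,0,0,0,0,0,0,0,0,0,0,0,0,0,0,0,0,0,0,0,0,0,0,0,0,0,0,0,0,0,0,0,0,0,0,0,0,0,0,0,0,0,0,0,0,0,0,0,0,0,0,0,0,0,0,0,0,0,0,0,0,0,0,0,0])

```text
t: 13.53
ee_pos: [0.6007, -0.0031, 0.1282]
tool_rot: [-0.041, 0.683, 0.729, 0.039]
wrist_force: [-0.5, -0.4, -0.3]
width: 0.998
gripper_force: 0.0
```

Request:
move_arm(motion=[0,0,0,0,0,0,0,0,0,0,0,0,0,0,0,0,0,0,0,0,0,0,0,0,0,0,0,0,0,0,0,0,0,0,0,0,0,0,0,0,0,0,0,0,0,0,0,0,0,0,0,0,0,0,0,0,0,0,0,0,0,0,0,0,0,0,0,0,0,0])

```text
t: 14.37
ee_pos: [0.6006, -0.003, 0.1282]
tool_rot: [-0.041, 0.683, 0.729, 0.039]
wrist_force: [0.5, -0.0, 0.4]
width: 0.999
gripper_force: 0.0
```

```bash
python3 fresh.py s6; python3 used.py s6b
```

```text
t 14.37 pos [ 0.6006 -0.003   0.1282] rack [0.0005 0.0447] yaw y 3.73 z [-0.007  0.112 -0.994] F [ 0.5 -0.   0.4] w 0.999 gf 0.0
[484. 127.] 1737 [ 852.7  143.5   98.1 1215.6   86.4] [0.2615 0.1747] 0.063
[255. 218.] 1344 [ 565.5 -234.6  117.6  591.9  120.4] [-0.0495 -0.1841] 0.099
[264. 309.] 2183 [ 649.2 -335.3  112.8  322.8  113.9] [ 0.0275 -0.29  ] 0.114
t 14.42 pos [ 0.6006 -0.003   0.1281] rack [0.0005 0.0447] yaw y 3.73 z [-0.007  0.113 -0.994] F [ 0.8 -0.5 -0.2] w 1.0 gf 0.0
[217. 287.] 2109 [ 498.5 -272.8   81.7  125.1   93.9] rack [-0.1188 -0.2179] rim [ 498.9 -274.3   81.2  122.    93.7] [0.047 0.058 0.11 ]
[407. 301.] 293 [883.  -53.7  26.8  67.6 109.1] rack [ 0.279  -0.0241] rim 0 [0.012 0.015 0.018]
```

View pics/s6.png

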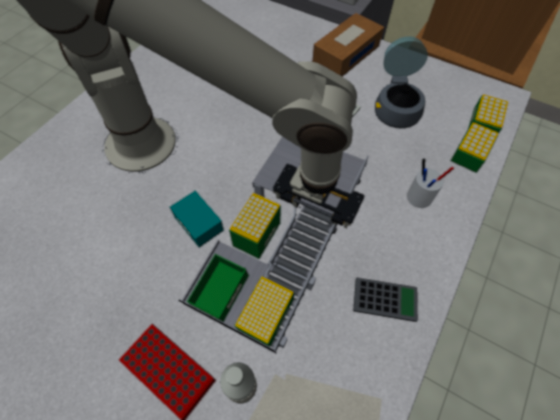

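The fresh box lies at the stop at (265,310), with the used box beside it on the shelf at (217,287). I'll lift the arm clear and check that the fresh box is square and seated.

Request:
move_arm(motion=[0,0,0,0,0,-0.5,0,0,0,0,0,0,-0.8,0,0,0,0,0,0,-0.8,0,0,0,0,0,0,-0.8,0,0,0,0,0,0,-0.4,0,0,0,0,0,0,0,0,0,0,0,0,0,0,0,0,0,0,0,0,0,0])

```text
t: 15.13
ee_pos: [0.6005, -0.0144, 0.2251]
tool_rot: [-0.042, 0.683, 0.729, 0.038]
wrist_force: [-0.1, -0.9, -0.6]
width: 1.005
gripper_force: 0.0
```

```bash
python3 - <<'E'
from h import *;from cell import r,camera
status(r)
for n,at in(("scene",(265,310)),("side",(281,163))):
    c=camera(n);W=cloud(c);q=(W[...,:2]-O);X=q@EX;Y=q@EY;z=W[...,2]
    top=.045+(Y+.273)*np.tan(np.radians(6.5))+.0624
    m=(abs(z-top)<.008)&(abs(X)<.06)&(Y>-.31)&(Y<-.1)&(c["z_map"]>0)
    m=cv2.morphologyEx(m.astype(np.uint8),cv2.MORPH_OPEN,np.ones((3,3)))>0
    k=rect(W[m]);print(n,m.sum(),k,"rack",rack(k[:2]/1000).round(4))
    p=np.c_[W[m][:,:2],np.ones(m.sum())];s=np.linalg.lstsq(p,W[m][:,2],rcond=None)[0];print("slope",np.degrees(np.arctan(s[:2])).round(2))
E
```

```text
t 15.13 pos [ 0.6005 -0.0144  0.2251] rack [-0.0004  0.0334] yaw y 3.73 z [-0.009  0.112 -0.994] F [-0.1 -0.9 -0.6] w 1.005 gf 0.0
scene 2170 [ 616.7 -266.3   81.2  120.2   93.4] rack [-0.0004 -0.219 ]
slope [-1.03  6.69]
side 172 [ 614.7 -262.6   78.   120.    95.8] rack [-0.0022 -0.2152]
slope [-0.04  5.91]
```

```bash
python3 -c "
from cell import r
print(r.hand_in())"
```

```text
the job is handed in; nothing more can be done
None
```

The used box stands flat on the take-off shelf, clear of the lane; the fresh box rolled down by itself and rests against the stop, square to within about 1°; the job was handed in at about 15 s.

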